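# Hand the egg dish across in its carrier

### The job

The white dish, with a boiled egg lying loose in its shallow well, is to be handed across the island in its wooden carrier. Take the dish by its ear and slide it along the worktop into the carrier's grooves, fully home against the back board; then let go of the ear, take the carrier by the dark wooden handle on its hoop, lift it about 10 cm and turn it, level, through a quarter turn so that the ear points straight at the far side of the island, away from the robot, where the cook will draw the dish out. Keep the egg in the middle of the dish all the way, leave the other things on the worktop alone, and finish while still holding the carrier up by its handle, level and still: do not put it down or let go.

Things in the scene. Friction and masses are not known exactly. Their poses are not given: they have to be found in the camera images.
- dish: White square stoneware dish, 140 x 140 mm, 35 mm high, 0.3 kg, one ear along its own -x. Its rim is a flange 27 to 35 mm above the worktop round a narrower foot. Origin: centre of the underside, z up. At the start it stands on the worktop to the left of the carrier, its ear roughly to the left (+y).
- dish_well (a point): Centre of the floor of the dish's shallow round well, 23 mm above the dish's underside. The well is 105 mm across and dished about 12 mm deep.
- dish_ear (a point): Point to grip on the ear: on the dish's -x axis 100 mm from its centre, 30 mm above the underside. The ear is a tab 20 mm wide (along the dish's y), 14 mm thick and 50 mm long (dish x -72 to -122 mm); the space beside and below it is free.
- carrier: Loose pale wooden carrier, 0.42 kg: a U of two side boards and a back board, 56 mm high, 170 mm wide, no floor, a steel hoop over its middle. Origin: at its underside, where the centre of the dish lies when fully home; x points from the open end to the back board (inner face at +71.5 mm), z up. The open end starts roughly to the left (+y). It slides on the worktop if pushed with over 2 to 4 N.
- carrier_mouth (a point): Middle of the open end, carrier x = -78 mm, 31 mm up. Side boards' inner faces are 146 mm apart (3 mm of play each side of the dish); splayed lead-ins reach to x = -95 mm. Each side has a groove between a ledge (top 24 mm up) and a lip (underside 39 mm up) for the dish's rim while the dish slides on the worktop; when lifted, the ledges rise 3 mm and carry the dish.
- carrier_grip (a point): Centre of the carrier's dark wooden handle, the top of the hoop, 165 mm straight above the carrier's origin. The handle is a bar 90 mm long along the carrier's y, 20 mm wide along its x, 22 mm high: grip it with the fingers closing along the carrier's x. The hoop's legs stand at carrier y = +-88 mm.
- egg_center (a point): Middle of the brown egg, 56 x 43 mm, 60 g, that lies loose on its side in the middle of the dish. It starts to roll if the dish is jerked or tilted.
- egg: The same egg; this point (on its shell) and its axes turn as it rolls.
- far_side (a point): Fixed point on the edge of the island farthest from the robot; its axes are the world's (x away from the robot, y left).
- oil_bottle: Bystander: oil bottle with a cork, 72 mm across, 164 mm high, origin under its middle; leave alone.
- lemon: Bystander: yellow lemon, 77 mm long; leave alone.
- pepper_mill: Bystander: brown wooden pepper mill, 58 mm across, 150 mm high, origin under its middle; leave alone.
- mug: Bystander: small blue mug, 49 mm high, origin under its middle; leave alone.
There are look-alikes about, which are no part of the job. Leave any pink look-alike of the egg alone.

How it is judged:
On the way:
1. the dish is fully home in the carrier's grooves, against its back board, while the carrier stands on the worktop (x of dish in the frame of carrier between -0.008 and 0.006 m and y of dish in the frame of carrier between -0.006 and 0.006 m and z of dish in the frame of carrier between -0.01 and 0.008 m and angle between the x axis of dish and the x axis of carrier, either way round below 0.1 rad and x of dish_ear in the frame of carrier below -0.05 m and height (world z) of carrier below 0.01 m and angle between carrier's own z axis and vertical below 0.06 rad), for 0.2 s.
At the end, for the whole second after the job is handed in: The carrier is held by its handle 60 to 160 mm above the worktop, still and level within 5 degrees; the dish, not itself gripped, is home in it (8 mm), its ear toward the far side (+x) within 10 degrees; the egg lies still within 18 mm of the dish's centre (x of dish in the frame of carrier between -0.008 and 0.006 m and y of dish in the frame of carrier between -0.006 and 0.006 m and z of dish in the frame of carrier between -0.01 and 0.008 m and angle between the x axis of dish and the x axis of carrier, either way round below 0.1 rad and x of dish_ear in the frame of carrier below -0.05 m and height (world z) of carrier between 0.06 and 0.16 m and angle between each of carrier, dish's own z axis and vertical below 0.09 rad and angle between the x axis of carrier and the x axis of far_side, either way round below 0.17 rad and x of far_side in the frame of carrier below 0 m and horizontal distance between egg_center and dish below 0.018 m and linear speed of carrier below 0.03 m/s and linear speed of egg below 0.05 m/s and distance between the grasp point and carrier_grip below 0.05 m and contact force between the fingers and carrier above 1 N and contact force between the fingers and dish below 0.5 N); the arm keeps its last pose, push and grip.
It fails at once if the egg rolled away from the middle of the dish (more than 32 mm) (horizontal distance between egg_center and dish above 0.032 m).
It fails at once if the egg was touched by the robot (contact force between any of the fingers, the arm and egg above 0.3 N).
It fails at once if the dish or carrier was tipped by more than 14 degrees (angle between any of dish, carrier's own z axis and vertical above 0.25 rad).
It fails at once if the dish was lifted by its ear instead of slid along the worktop (height (world z) of dish above 0.02 m and height (world z) of carrier below 0.005 m).
It fails at once if a bystander was shifted by more than 20 mm (distance of any of oil_bottle, lemon, pepper_mill, mug from where it was at the start of the episode above 0.02 m).
It also fails if it takes over 64 s, if anything falls off the work surface, if the arm or the gripper's body presses on something with over 40 N, if the wrist force passes 120 N, or if a joint passes its speed limit or range.

### The arm

A 6-joint arm with a two-finger parallel gripper is mounted at the origin on the work surface; the furniture and walls round the work are solid. World frame = base frame: x ahead of the robot, y to its left, z up, the work surface at z = 0. Lengths are in m, angles in rad, forces in N, time in s.
With the tool pointing down it reaches from about 0.3 to 0.825 m from the base axis. Payload 5.4 kg.
Tool frame: the origin (TCP) lies midway between the tips of the shut fingers; the grasp point (between the pads) lies 19 mm behind it (arm.pinch_z is the distance from the TCP to the grasp point, in m); z points along the fingers, y is the line along which they close (so a half turn about z gives the same grasp; the last joint's range is limited). The gripper opens to 92 mm and grips with 3 to 60 N. Pads are 20 mm wide; open, the fingers measure 128 mm over their backs; the gripper's body (75 mm by 189 mm) begins 69 mm behind the grasp point.
Start: joints at [0.964, 0.158, 1.597, -0, 1.386, -0.21], TCP at [0.222, 0.53, 0.215] pointing down, gripper open.
Joint ranges: [-2.91, 2.91], [-0.94, 2.29], [0.18, 2.7], [-1.29, 4.43], [0.17, 2.64], [-3, 3]. Speed limits (rad/s): [2.57, 2.57, 3.14, 3.14, 3.14, 3.14].

### API

Orientations are given as a rotation vector (axis times angle).
In Python, from plant import arm gives the robot as it stands.
- The arm moves only by the tool drive_tool, never from a script. Its argument "plan" is a list of rows, each a list of 3 entries, a list of its own where there are three numbers: the turn, a rotation vector about the tool's x, y, z in units of 8 degrees (1.0 is 8 degrees), then the shift along the tool's x, y, z in units of 30 mm (1.0 is 30 mm), then the closure, from -1 (fully open) to 1 (shut). In form: [[[rx, ry, rz], [dx, dy, dz], grip], ...]. A call has exactly 10 rows; each row shifts and turns the commanded pose from where the row before left it, along the tool's axes as they then stand; what a row does not reach is not made up. A row lasts 1/10 s, in which the tool goes at most 50 mm and 8.59 degrees, less where a joint would pass 70% of its speed; a pose out of reach is approached as far as the arm can. A call is refused whole if a number of a shift passes 1 or a number of a turn 1, either way. A call with a gripper value outside its range is refused whole. The fingers move at their own pace and stop on an object; the grip force is fixed at half the most. Time passes only in rows, so rows that do not move let the fingers close, or fill a call up. It gives the time, the measured TCP pose, the force, the opening and the grip force at its end, in the units of the state.
- arm.observe(): the state, without advancing time (a new reading comes with each control period).
- arm.capture(name): name is "scene" or "top"; returns (picture, depth): 480x640x3 uint8, blue, green, red; 480x640 float32, m along the optical axis (not along the pixel's ray), 0 where there is no reading.
- arm.camera_params(name): a dict with "camera_matrix" (3x3 intrinsics, pixels), "dist_coeffs" ([k1, k2, p1, p2, k3] as OpenCV has them; the pictures are not rectified), "xyz" and "orientation" of the camera in the world. Camera axes: x right, y up, looking along -z (the intrinsics and any distortion apply to the point x, -y, -z); pixel columns grow to the right and rows downward; lengths in m; the calibration is good to about 2 mm. A picture is of the moment at which its call begins. camera_params takes no time and is no camera call.
- arm.finish_job(): hands the job in; it is judged then, once.
The state is a dict: "clock": time; "joint_positions": joint angles; "joint_vel": joint speeds; "tau": joint torques, N m; "tcp_pos": TCP position; "orientation": TCP orientation; "ft_force": force on the tool from outside, world axes, zero at the start; "moment": the same for the moment, N m; "grip_width": finger opening in m; "finger_force": force on a finger pad.
Only numpy, scipy, OpenCV 4.12 (cv2) and the standard library are available. Lean on these libraries where they do the work, as an engineer would, in place of code of your own. Each camera call takes 0.05 s, during which the arm holds its last target. There are 200 camera calls.

## Working session

There is one attempt and no reset: what is moved stays moved. The work goes in short steps, Python scripts to look and compute and a tool call to move; the robot and the scene stay as the last step left them, time stands still between calls to the robot, and variables do not carry over. Pictures are saved under pics/ and viewed, at most 10 in all, crops included, and the job is handed in when it is done.

Besides the shell and the picture viewer there is one more tool, called by a JSON object that holds its "op" and its "data", one argument or row to a line. drive_tool: Moves the arm, as the interface text tells. Its arguments: {"type":"object","properties":{"plan":{"type":"array"}},"required":["plan"]}

```bash
mkdir -p pics; ls
cat > h.py <<'E'
import numpy as np, cv2
from scipy.spatial.transform import Rotation as R
from plant import arm
def cam(n):
    p=arm.camera_params(n); o=np.array(p["orientation"],float)
    M=R.from_rotvec(o).as_matrix() if o.size==3 else o.reshape(3,3)
    return np.array(p["camera_matrix"]),np.array(p["dist_coeffs"]),np.array(p["xyz"]),M
def rays(n,uv):
    K,d,c,M=cam(n)
    q=cv2.undistortPoints(np.array(uv,float).reshape(-1,1,2),K,d).reshape(-1,2)
    v=np.c_[q[:,0],-q[:,1],-np.ones(len(q))]@M.T
    return c,v
def onplane(n,uv,z):
    c,v=rays(n,uv); return c+v*((z-c[2])/v[:,2])[:,None]
def cloud(n,depth):
    vv,uu=np.mgrid[0:480,0:640]
    c,v=rays(n,np.c_[uu.ravel(),vv.ravel()])
    return (c+v*depth.reshape(-1,1)).reshape(480,640,3)
E
python3 - <<'E'
from h import *
for n in("scene","top"):
    im,d=arm.capture(n); cv2.imwrite(f"pics/{n}0.png",im); np.save(f"{n}0.npy",d)
    print(arm.camera_params(n))
print(arm.observe())
E
```

```text
pics
{'camera_matrix': array([[484.52068017,   0.        , 319.37162148],
       [  0.        , 484.52068017, 239.97191132],
       [  0.        ,   0.        ,   1.        ]]), 'dist_coeffs': array([-0.00627216,  0.        ,  0.        ,  0.        ,  0.        ]), 'xyz': array([-0.0301593 , -0.80714639,  0.7314489 ]), 'orientation': array([ 1.00325059, -0.27671122, -0.4987358 ])}
{'camera_matrix': array([[555.9366376 ,   0.        , 325.65051207],
       [  0.        , 555.9366376 , 239.91426717],
       [  0.        ,   0.        ,   1.        ]]), 'dist_coeffs': array([0.04140675, 0.        , 0.        , 0.        , 0.        ]), 'xyz': array([0.38330782, 0.09022879, 1.31476193]), 'orientation': array([ 0.08914794, -0.08254805, -1.5846485 ])}
{'clock': 0.1, 'joint_positions': array([ 9.63940119e-01,  1.58989107e-01,  1.59806786e+00, -1.99349135e-05,
        1.38618452e+00, -2.10107355e-01]), 'joint_vel': array([-7.35018082e-05, -9.92814415e-04, -7.31143495e-04,  1.49871045e-03,
        8.28995985e-05,  2.00809603e-04]), 'tau': array([-2.37246768e-04, -3.86501241e+01, -3.22961032e+01,  7.03052455e-02,
        3.39133234e-02, -7.23798826e-05]), 'tcp_pos': array([0.2219031 , 0.52986378, 0.21373489]), 'orientation': array([-6.19000828e-01, -3.07935625e+00,  2.38863051e-03]), 'ft_force': array([ 0.20180596, -0.31541848, -0.35451074]), 'moment': array([ 0.02928804,  0.00429465, -0.02726445]), 'finger_force': 0.0, 'grip_width': 0.0919146523774055}
```

View pics/scene0.png

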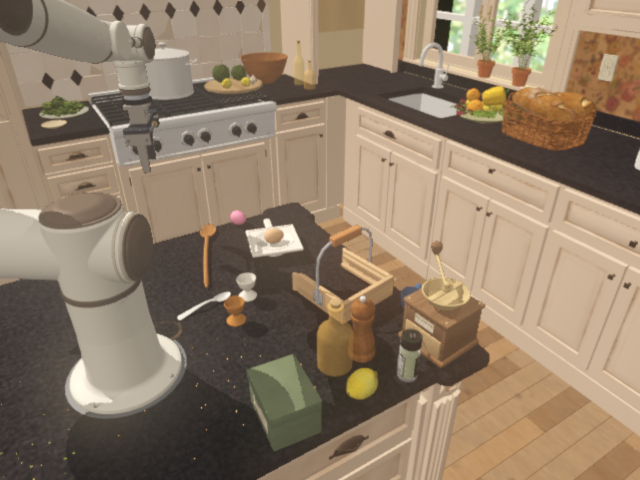

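View pics/top0.png

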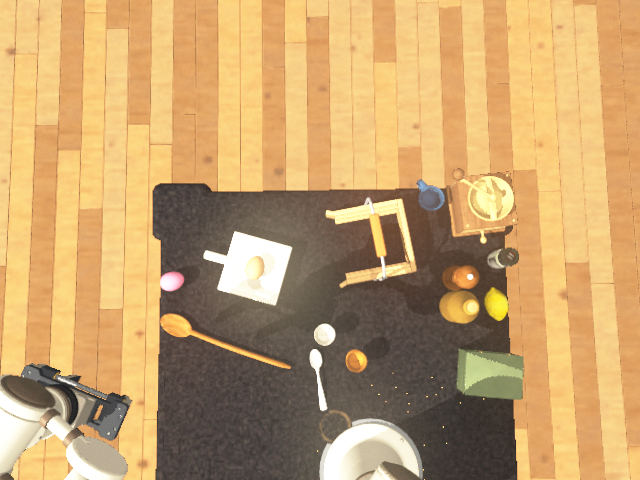

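The top view shows the dish at about (255,268) with its ear at (215,257) and the brown egg at (255,267). The pink look-alike egg is off the dish at (172,281). The carrier's handle is at about (378,238) and its open end faces left. The mug is at (431,197), the mill at (465,277) and the bottle at (460,307).

```bash
cat >> h.py <<'E'
def rect(xy,sgn_dir):
    r=cv2.minAreaRect((xy*1000).astype(np.float32)); b=cv2.boxPoints(r)/1000
    return np.array(r[0])/1000,np.array(r[1]),b
def finddish(im,box=(195,220,300,320)):
    u0,v0,u1,v1=box
    hsv=cv2.cvtColor(im,cv2.COLOR_BGR2HSV)
    m=((hsv[...,2]>120)&(hsv[...,1]<60)).astype(np.uint8); k=np.zeros_like(m);k[v0:v1,u0:u1]=1;m*=k
    m=cv2.morphologyEx(m,cv2.MORPH_CLOSE,np.ones((5,5)))
    cs,_=cv2.findContours(m,0,2); c=max(cs,key=cv2.contourArea); f=cv2.drawContours(np.zeros_like(m),[c],-1,1,-1)
    o=cv2.morphologyEx(f,cv2.MORPH_OPEN,np.ones((19,19))); 
    o=cv2.morphologyEx(f,cv2.MORPH_OPEN,cv2.getStructuringElement(cv2.MORPH_ELLIPSE,(17,17)))
    c2=max(cv2.findContours(o,0,2)[0],key=cv2.contourArea)
    P=onplane("top",c2.reshape(-1,2),.034)[:,:2]
    ctr,sz,b=rect(P,0)
    e=(f-o)*1; n,l,st,ce=cv2.connectedComponentsWithStats(e); i=1+np.argmax(st[1:,4])
    E=onplane("top",np.argwhere(l==i)[:,::-1],.037)[:,:2]
    return ctr,sz,b,E
E
python3 - <<'E'
from h import *
im=cv2.imread("pics/top0.png"); d=np.load("top0.npy")
ctr,sz,b,E=finddish(im)
print("dish",ctr,sz,b.round(3).tolist()); em=E.mean(0); print("ear",em,"far",E[np.argmax(np.linalg.norm(E-ctr,axis=1))]); v=ctr-em
print("yaw dish x via ear",np.degrees(np.arctan2(v[1],v[0])),"edges",[np.degrees(np.arctan2(*(b[i]-b[i-1])[::-1])).round(1) for i in range(4)])
hsv=cv2.cvtColor(im,cv2.COLOR_BGR2HSV)
# depth cloud of dish for bias
C=cloud("top",d)
print("table z",np.median(C[300:320,380:420,2]),"scale")
k=np.zeros((480,640),bool);k[190:295,322:422]=1
for lo,hi in((.045,.068),(.15,.185)):
    s=k&(C[...,2]>lo)&(C[...,2]<hi); P=C[s]; 
    c,z,b=rect(P[:,:2],0); print(lo,s.sum(),np.median(P[:,2]),c,z,b.round(3).tolist(),[np.degrees(np.arctan2(*(b[i]-b[i-1])[::-1])).round(1) for i in range(4)])
s=k&(C[...,2]>.045)&(C[...,2]<.068)
vis=np.zeros((480,640),np.uint8);vis[s]=255
egg=(hsv[...,1]>60)&(hsv[...,2]>90)
kk=np.zeros_like(egg);kk[245:290,235:275]=1
uv=np.argwhere(egg&kk)[:,::-1]; print("egg",onplane("top",[uv.mean(0)],.045),uv.mean(0),len(uv))
cv2.imwrite("pics/c1.png",cv2.resize(np.hstack([im[180:320,195:425]]),None,fx=3,fy=3,interpolation=2))
for n,uvb in (("mug",(415,180,445,210)),("dish-depth",(200,220,300,320))):
    P=C[uvb[1]:uvb[3],uvb[0]:uvb[2]].reshape(-1,3);P=P[P[:,2]>.02];print(n,P.min(0),P.max(0))
s=C[...,2]>.01; print("edge x max", C[200,300], C[240,162])
E
```

```text
dish [0.4629364  0.26323224] [152.30450439 141.35540771] [[0.37299999594688416, 0.20999999344348907], [0.5090000033378601, 0.17000000178813934], [0.5519999861717224, 0.3160000145435333], [0.4169999957084656, 0.35600000619888306]]
ear [0.48988122 0.35572772] far [0.4974331  0.37755119]
yaw dish x via ear -106.24134458581993 edges [np.float32(-106.5), np.float32(-16.5), np.float32(73.5), np.float32(163.5)]
table z -0.00019137587622264363 scale
0.045 1562 0.054316187234509816 [ 0.52504272 -0.03101337] [185.76411438 225.15081787] [[0.41499999165534973, 0.06499999761581421], [0.4519999921321869, -0.15700000524520874], [0.6349999904632568, -0.12700000405311584], [0.5979999899864197, 0.0949999988079071]] [np.float32(-170.6), np.float32(-80.6), np.float32(9.4), np.float32(99.4)]
0.15 550 0.17492252288673416 [ 0.5181181  -0.01342081] [159.03125     20.56128502] [[0.43799999356269836, -0.017000000923871994], [0.4410000145435333, -0.03700000047683716], [0.5979999899864197, -0.009999999776482582], [0.5950000286102295, 0.009999999776482582]] [np.float32(-170.3), np.float32(-80.3), np.float32(9.7), np.float32(99.7)]
egg [[0.4652583  0.24932535 0.045     ]] [258.30508475 265.83050847] 177
mug [ 0.38330782 -0.17847707  0.02011184] [0.66128844 0.09022879 1.31476193]
dish-depth [0.37796624 0.09022879 0.02129212] [0.54781861 0.37628271 1.31476193]
edge x max [ 0.62553431  0.15492298 -0.00521825] [ 0.53380747  0.48449319 -0.00455321]
```

View pics/c1.png

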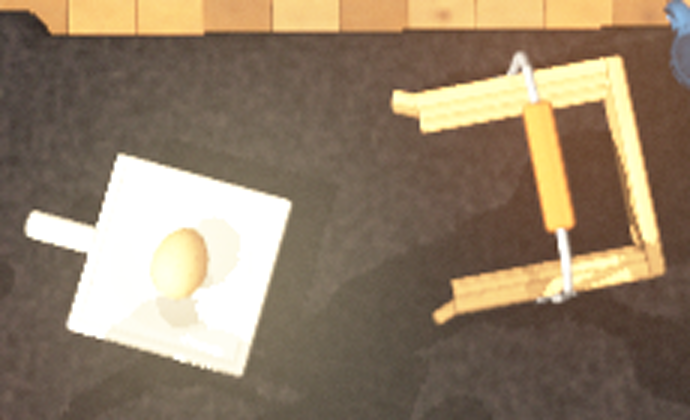

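The crop confirms the target. The brown egg lies mid-dish with its long axis about along world x, and the ear is at crop (60,230). The carrier's open end faces left. First I turn the gripper to the ear's direction.

{"op": "drive_tool", "data": {
  "plan": [
    [[0, 0, 1], [0, 0, 0.2], -1],
    [[0, 0, 1], [0, 0, 0.2], -1],
    [[0, 0, 1], [0, 0, 0.2], -1],
    [[0, 0, 1], [0, 0, 0.2], -1],
    [[0, 0, 1], [0, 0, 0.2], -1],
    [[0, 0, 1], [0, 0, 0.2], -1],
    [[0, 0, 1], [0, 0, 0.2], -1],
    [[0, 0, 1], [0, 0, 0.2], -1],
    [[0, 0, 1], [0, 0, 0.2], -1],
    [[0, 0, 0.5], [0, 0, 0.2], -1]
  ]
}}

```text
clock: 1.1
tcp_pos: [0.222, 0.53, 0.1538]
orientation: [2.388, 2.04, -0.002]
ft_force: [-0.2, 0.4, 0.2]
grip_width: 0.0919
finger_force: 0.0
```

```bash
cat >> h.py <<'E'
def need(xyz,yaw):
    s=arm.observe(); M=R.from_rotvec(s["orientation"]).as_matrix()
    y=np.degrees(np.arctan2(M[1,1],M[0,1])); dy=(yaw-y+90)%180-90
    a=np.radians(yaw); T=np.c_[[np.sin(a),-np.cos(a),0],[np.cos(a),np.sin(a),0],[0,0,-1]]
    if M[:,1]@T[:,1]<0: T[:,:2]*=-1
    w=R.from_matrix(M.T@T).as_rotvec(degrees=True)/8
    print("t",s["clock"],"tcp",s["tcp_pos"].round(4),"yaw_y",y.round(2),"tilt",np.degrees(np.arccos(-M[2,2])).round(2),"F",s["ft_force"].round(1),"w",round(s["grip_width"],4),round(s["finger_force"],1))
    print(" turn units",w.round(3)," shift units now-axes",(M.T@(xyz-s["tcp_pos"])/.03).round(3)," final-axes",(T.T@(xyz-s["tcp_pos"])/.03).round(3))
def tri(a,b):
    (c1,v1),(c2,v2)=rays("top",[a]),rays("scene",[b]); v1=v1[0];v2=v2[0]
    t=np.linalg.lstsq(np.c_[v1,-v2],c2-c1,rcond=None)[0]; p,q=c1+t[0]*v1,c2+t[1]*v2
    return (p+q)/2,np.linalg.norm(p-q)
E
python3 - <<'E'
from h import *
need(np.array([.490,.355,.10]),-16.5)
im=cv2.imread("pics/top0.png");hsv=cv2.cvtColor(im,cv2.COLOR_BGR2HSV)
k=np.zeros((480,640),np.uint8);k[205:265,365:392]=1
m=((hsv[...,1]>140)&(hsv[...,0]<25)&(hsv[...,2]>120)).astype(np.uint8)*k
m=cv2.morphologyEx(m,cv2.MORPH_OPEN,np.ones((5,5)))
c=max(cv2.findContours(m,0,2)[0],key=cv2.contourArea).reshape(-1,2)
P=onplane("top",c,.172)[:,:2];ctr,sz,b=rect(P,0);print("handle",ctr,sz,b.round(3).tolist(),[np.degrees(np.arctan2(*(b[i]-b[i-1])[::-1])).round(1) for i in range(4)])
# back board outer/inner corners by hand from crop (top, z=.056)
for n,p in (("back L top-left",(607,60)),("back outer far",(623,58)),("back outer near",(664,272)),("far wall out start",(418,90)),("near wall in start",(453,280))):
    print(n,onplane("top",[(p[0]/3+195,p[1]/3+180)],.056)[0,:2].round(4))
C=cloud("top",np.load("top0.npy"))
for n,(u0,v0,u1,v1) in dict(mug=(415,178,446,212),grinder=(448,165,520,245),mill=(442,262,482,292),bottle=(438,288,482,326),).items():
    P=C[v0:v1,u0:u1].reshape(-1,3);P=P[(P[:,2]>.02)&(P[:,2]<.4)];print(n,P.min(0).round(3),P.max(0).round(3))
E
```

```text
Traceback (most recent call last):
  File "h.py", line 41, in need
    w=R.from_matrix(M.T@T).as_rotvec(degrees=True)/8
      ~~~~~~~~~~~~~^^^^^^^
  File "scipy/spatial/transform/_rotation.pyx", line 1143, in scipy.spatial.transform._rotation.Rotation.from_matrix
ValueError: Non-positive determinant (left-handed or null coordinate frame) in rotation matrix 0: [[-9.91420082e-01 -1.30710792e-01  9.54121609e-04]
 [-1.30710396e-01  9.91420483e-01  4.66411217e-04]
 [ 1.00690069e-03 -3.37695833e-04  9.99999436e-01]].
```

```bash
sed -i 's/\[np.sin(a),-np.cos(a),0\]/[-np.sin(a),np.cos(a),0]/' h.py
cat > m.py <<'E'
from h import *
im=cv2.imread("pics/top0.png");hsv=cv2.cvtColor(im,cv2.COLOR_BGR2HSV)
k=np.zeros((480,640),np.uint8);k[205:265,365:392]=1
m=((hsv[...,1]>140)&(hsv[...,0]<25)&(hsv[...,2]>120)).astype(np.uint8)*k
m=cv2.morphologyEx(m,cv2.MORPH_OPEN,np.ones((5,5)))
c=max(cv2.findContours(m,0,2)[0],key=cv2.contourArea).reshape(-1,2)
P=onplane("top",c,.172)[:,:2];ctr,sz,b=rect(P,0);print("handle",ctr,sz,b.round(3).tolist(),[np.degrees(np.arctan2(*(b[i]-b[i-1])[::-1])).round(1) for i in range(4)])
for n,p in (("back L top-left",(607,60)),("back outer far",(623,58)),("back outer near",(664,272)),("far wall out start",(418,90)),("near wall in start",(453,280))):
    print(n,onplane("top",[(p[0]/3+195,p[1]/3+180)],.056)[0,:2].round(4))
C=cloud("top",np.load("top0.npy"))
for n,(u0,v0,u1,v1) in dict(mug=(415,178,446,212),grinder=(448,165,520,245),mill=(442,262,482,292),bottle=(438,288,482,326),).items():
    P=C[v0:v1,u0:u1].reshape(-1,3);P=P[(P[:,2]>.02)&(P[:,2]<.4)];print(n,P.min(0).round(3),P.max(0).round(3))
E
python3 -c "
from h import *
need(np.array([.490,.355,.10]),-16.5)"; python3 m.py
```

```text
t 1.1 tcp [0.222  0.53   0.1538] yaw_y -8.99 tilt 0.06 F [-0.2  0.4  0.2] w 0.0919 0.0
 turn units [-0.003  0.007  0.939]  shift units now-axes [-4.363  9.735  1.793]  final-axes [-3.054 10.222  1.793]Traceback (most recent call last):
  File "m.py", line 6, in <module>
    c=max(cv2.findContours(m,0,2)[0],key=cv2.contourArea).reshape(-1,2)
      ~~~^^^^^^^^^^^^^^^^^^^^^^^^^^^^^^^^^^^^^^^^^^^^^^^^
ValueError: max() iterable argument is empty
```

{"op": "drive_tool", "data": {
  "plan": [
    [[0, 0, 0.94], [0, 0, 0], -1],
    [[0, 0, 0], [-0.34, 1, 0.1], -1],
    [[0, 0, 0], [-0.34, 1, 0.1], -1],
    [[0, 0, 0], [-0.34, 1, 0.1], -1],
    [[0, 0, 0], [-0.34, 1, 0.1], -1],
    [[0, 0, 0], [-0.34, 1, 0.1], -1],
    [[0, 0, 0], [-0.34, 1, 0.1], -1],
    [[0, 0, 0], [-0.34, 1, 0.1], 0],
    [[0, 0, 0], [-0.34, 1, 0.1], 0],
    [[0, 0, 0], [-0.34, 1, 0.1], 0]
  ]
}}

```text
clock: 2.1
tcp_pos: [0.4564, 0.3655, 0.127]
orientation: [-2.513, -1.885, 0.001]
ft_force: [0.8, 0.3, -0.0]
grip_width: 0.07
finger_force: 0.0
```

```bash
sed -i 's/hsv\[...,1\]>140)&(hsv\[...,0\]<25)&(hsv\[...,2\]>120)/hsv[...,1]>120)\&(hsv[...,0]<25)\&(hsv[...,2]>150)/; s/ones((5,5)/ones((3,3)/' m.py
sed -i '3i print(hsv[231:239,372:386,1][4],hsv[231:239,372:386,2][4],hsv[231:239,372:386,0][4])' m.py
python3 -c "
from h import *
need(np.array([.490,.355,.012]),-16.5)"; python3 m.py
```

```text
t 2.1 tcp [0.4564 0.3655 0.127 ] yaw_y -16.26 tilt 0.05 F [ 0.8  0.3 -0. ] w 0.07 0.0
 turn units [-0.005  0.004  0.03 ]  shift units now-axes [-0.021  1.177  3.833]  final-axes [-0.019  1.174  3.834]
[153 153 133 133 134 136 139 145 137 144 166 141 119 123] [160 254 255 255 255 255 255 255 255 255 243 147 109 108] [13 18 25 25 25 24 24 23 23 22 15 11 12 11]
handle [ 0.51759583 -0.01727583] [87.93419647 21.23430634] [[0.4729999899864197, -0.008999999612569809], [0.4740000069141388, -0.03099999949336052], [0.5619999766349792, -0.02500000037252903], [0.5609999895095825, -0.004000000189989805]] [np.float32(-176.6), np.float32(-86.6), np.float32(3.4), np.float32(93.4)]
back L top-left [ 0.6106 -0.0712]
back outer far [ 0.612  -0.0835]
back outer near [ 0.4481 -0.1093]
far wall out start [0.5898 0.0735]
near wall in start [0.4444 0.0496]
mug [ 0.589 -0.178  0.02 ] [ 0.662 -0.119  0.056]
grinder [ 0.512 -0.324  0.02 ] [ 0.663 -0.168  0.2  ]
mill [ 0.4   -0.231  0.021] [ 0.459 -0.178  0.154]
bottle [ 0.331 -0.237  0.02 ] [ 0.408 -0.166  0.17 ]
```

{"op": "drive_tool", "data": {
  "plan": [
    [[0, 0, 0], [0, 0.4, 0], 0],
    [[0, 0, 0], [0, 0.4, 0], 0],
    [[0, 0, 0], [0, 0.38, 0.2], 0],
    [[0, 0, 0], [0, 0, 0.6], 0],
    [[0, 0, 0], [0, 0, 0.6], 0],
    [[0, 0, 0], [0, 0, 0.6], 0],
    [[0, 0, 0], [0, 0, 0.6], 0],
    [[0, 0, 0], [0, 0, 0.6], 0],
    [[0, 0, 0], [0, 0, 0.4], 0],
    [[0, 0, 0], [0, 0, 0.2], 0]
  ]
}}

```text
clock: 3.1
tcp_pos: [0.4886, 0.3568, 0.012]
orientation: [-2.512, -1.886, 0.004]
ft_force: [-0.1, -0.7, 0.3]
grip_width: 0.0459
finger_force: 0.0
```

```bash
python3 -c "
from h import *
need(np.array([.490,.355,.012]),-16.5)
im,d=arm.capture('scene');cv2.imwrite('pics/s1.png',cv2.resize(im[180:330,180:380],None,fx=3,fy=3))"
```

```text
t 3.1 tcp [0.4886 0.3568 0.012 ] yaw_y -16.2 tilt 0.13 F [-0.1 -0.7  0.3] w 0.0459 0.0
 turn units [-0.013  0.011  0.037]  shift units now-axes [-0.044  0.063  0.001]  final-axes [-0.044  0.063  0.001]
```

View pics/s1.png

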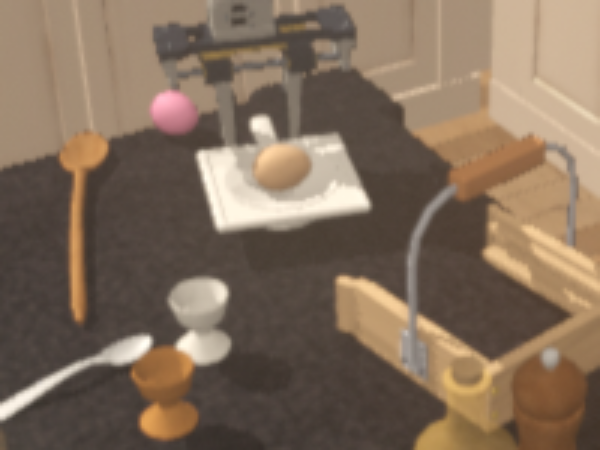

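The two fingers stand either side of the ear (crop (265,130)) and are well centred. I close gently.

{"op": "drive_tool", "data": {
  "plan": [
    [[0, 0, 0.03], [0, 0.06, 0], 0.2],
    [[0, 0, 0], [0, 0, 0], 0.4],
    [[0, 0, 0], [0, 0, 0], 0.46],
    [[0, 0, 0], [0, 0, 0], 0.5],
    [[0, 0, 0], [0, 0, 0], 0.52],
    [[0, 0, 0], [0, 0, 0], 0.54],
    [[0, 0, 0], [0, 0, 0], 0.56],
    [[0, 0, 0], [0, 0, 0], 0.58],
    [[0, 0, 0], [0, 0, 0], 0.62],
    [[0, 0, 0], [0, 0, 0], 0.7]
  ]
}}

```text
clock: 4.15
tcp_pos: [0.4914, 0.3562, 0.0137]
orientation: [-2.517, -1.88, 0.0]
ft_force: [-0.6, 0.8, 0.9]
grip_width: 0.0198
finger_force: 30.0
```

{"op": "drive_tool", "data": {
  "plan": [
    [[0, 0, 0], [0, 0, 0], 0.8],
    [[0, 0, 0], [0, 0, 0], 0.9],
    [[0, 0, 0], [0, 0, 0], 1],
    [[0, 0, 0], [0, 0, 0], 1],
    [[0, 0, 0], [0, 0, 0], 1],
    [[0, 0, 0], [0, 0, 0], 1],
    [[0, 0, 0], [0, 0, 0], 1],
    [[0, 0, 0], [0, 0, 0], 1],
    [[0, 0, 0], [0, 0, 0], 1],
    [[0, 0, 0], [0, 0, 0], 1]
  ]
}}

```text
clock: 5.15
tcp_pos: [0.4915, 0.3562, 0.0136]
orientation: [2.517, 1.88, 0.0]
ft_force: [-0.6, 0.1, 0.7]
grip_width: 0.0201
finger_force: 30.0
```

```bash
cat > d.py <<'E'
from h import *
import sys
# dish state relative to the carrier; carrier handle/origin assumed
O=np.array([.517,-.0155]);a=np.radians(-80.6);X=np.array([np.cos(a),np.sin(a)]);Y=np.array([-X[1],X[0]])
im,d=arm.capture("top");cv2.imwrite(sys.argv[1],im);C=cloud("top",d)
s=arm.observe();M=R.from_rotvec(s["orientation"]).as_matrix()
yaw=np.arctan2(M[1,1],M[0,1]);print("t",round(s["clock"],2),"tcp",s["tcp_pos"].round(4),"yaw_y",np.degrees(yaw).round(2),"F",s["ft_force"].round(1),"w",s["grip_width"].round(4),round(s["finger_force"],1))
hsv=cv2.cvtColor(im,cv2.COLOR_BGR2HSV)
m=((C[...,2]>.026)&(C[...,2]<.040)&(hsv[...,1]<70)&(hsv[...,2]>110)&(C[...,1]>.04)&(C[...,1]<.36)&(C[...,0]>.36)&(C[...,0]<.6)).astype(np.uint8)
m=cv2.morphologyEx(m,cv2.MORPH_CLOSE,np.ones((5,5)));c=max(cv2.findContours(m,0,2)[0],key=cv2.contourArea)
f=cv2.drawContours(np.zeros_like(m),[c],-1,1,-1);o=cv2.morphologyEx(f,cv2.MORPH_OPEN,cv2.getStructuringElement(cv2.MORPH_ELLIPSE,(25,25)))
c2=max(cv2.findContours(o,0,2)[0],key=cv2.contourArea).reshape(-1,2)
ctr,sz,b=rect(onplane("top",c2,.034)[:,:2],0);print("dish",ctr.round(4),sz,b.round(4).tolist(),[np.degrees(np.arctan2(*(b[i]-b[i-1])[::-1])).round(1) for i in range(4)])
e=((hsv[...,1]>60)&(hsv[...,2]>90)).astype(np.uint8)*f;n,l,st,ce=cv2.connectedComponentsWithStats(e);i=1+np.argmax(st[1:,4]);E=onplane("top",[ce[i]],.045)[0,:2];print("egg",E.round(4),st[i])
dx=np.array([-np.sin(yaw)*-1,-np.cos(yaw)]);G=s["tcp_pos"][:2]+.1*dx
print("centre from tool",G.round(4),"in carrier frame",((G-O)@np.c_[X,Y]).round(4),"image ctr in carrier",((ctr-O)@np.c_[X,Y]).round(4))
E
python3 d.py pics/t2.png
```

```text
Traceback (most recent call last):
  File "d.py", line 7, in <module>
    yaw=np.arctan2(M[1,1],M[0,1]);print("t",round(s["clock"],2),"tcp",s["tcp_pos"].round(4),"yaw_y",np.degrees(yaw).round(2),"F",s["ft_force"].round(1),"w",s["grip_width"].round(4),round(s["finger_force"],1))
                                                                                                                                                            ^^^^^^^^^^^^^^^^^^^^^
AttributeError: 'float' object has no attribute 'round'
```

```bash
sed -i 's/s\["grip_width"\].round(4)/round(s["grip_width"],4)/' d.py; python3 d.py pics/t2.png
```

```text
t 5.25 tcp [0.4915 0.3562 0.0136] yaw_y -16.5 F [-1.7  0.2  1.5] w 0.0198 30.0
dish [0.4634 0.2612] [142.70603943 139.38435364] [[0.3765999972820282, 0.21209999918937683], [0.5103999972343445, 0.17319999635219574], [0.5501999855041504, 0.3102000057697296], [0.4163999855518341, 0.3490999937057495]] [np.float32(-106.2), np.float32(-16.2), np.float32(73.8), np.float32(163.8)]
egg [0.4623 0.2575] [245 255  20  25 393]
centre from tool [0.4631 0.2603] in carrier frame [-0.2809 -0.0081] image ctr in carrier [-0.2817 -0.0077]
```

{"op": "drive_tool", "data": {
  "plan": [
    [[0, 0, -0.05], [0, -0.023, 0], 1],
    [[0, 0, -0.1], [0, -0.046, 0], 1],
    [[0, 0, -0.15], [0, -0.07, 0], 1],
    [[0, 0, -0.2], [0, -0.093, 0], 1],
    [[0, 0, -0.2], [0, -0.093, 0], 1],
    [[0, 0, -0.2], [0, -0.093, 0], 1],
    [[0, 0, -0.2], [0, -0.093, 0], 1],
    [[0, 0, -0.2], [0, -0.093, 0], 1],
    [[0, 0, -0.2], [0, -0.093, 0], 1],
    [[0, 0, -0.2], [0, -0.093, 0], 1]
  ]
}}

```text
clock: 6.25
tcp_pos: [0.468, 0.3605, 0.0137]
orientation: [2.274, 2.167, 0.0]
ft_force: [1.6, 0.7, 0.1]
grip_width: 0.0196
finger_force: 30.0
```

{"op": "drive_tool", "data": {
  "plan": [
    [[0, 0, -0.2], [0, -0.093, 0], 1],
    [[0, 0, -0.2], [0, -0.093, 0], 1],
    [[0, 0, -0.2], [0, -0.093, 0], 1],
    [[0, 0, -0.2], [0, -0.093, 0], 1],
    [[0, 0, -0.2], [0, -0.093, 0], 1],
    [[0, 0, -0.2], [0, -0.093, 0], 1],
    [[0, 0, -0.16], [0, -0.075, 0], 1],
    [[0, 0, -0.1], [0, -0.046, 0], 1],
    [[0, 0, -0.05], [0, -0.023, 0], 1],
    [[0, 0, 0], [0, 0, 0], 1]
  ]
}}

```text
clock: 7.25
tcp_pos: [0.447, 0.3596, 0.0136]
orientation: [-2.036, -2.392, 0.0]
ft_force: [0.7, 1.1, 0.6]
grip_width: 0.0196
finger_force: 30.0
```

```bash
python3 d.py pics/t3.png
```

```text
t 7.3 tcp [0.447  0.3596 0.0136] yaw_y 9.18 F [0.  0.  1.1] w 0.0197 30.0
dish [0.4634 0.2617] [139.31207275 142.59695435] [[0.3831000030040741, 0.3208000063896179], [0.40630000829696655, 0.1800999939441681], [0.5436999797821045, 0.20270000398159027], [0.5206000208854675, 0.3434000015258789]] [np.float32(-170.7), np.float32(-80.7), np.float32(9.3), np.float32(99.3)]
egg [0.4635 0.2585] [245 254  20  25 385]
centre from tool [0.463  0.2609] in carrier frame [-0.2815 -0.0081] image ctr in carrier [-0.2822 -0.0076]
```

Run:
```python
from h import *
O=np.array([.517,-.0155]);a=np.radians(-80.6);X=np.array([np.cos(a),np.sin(a)]);Y=np.array([-X[1],X[0]])
im,d=arm.capture("top");C=cloud("top",d);hsv=cv2.cvtColor(im,cv2.COLOR_BGR2HSV)
q=(C[...,:2]-O)@np.c_[X,Y]
k=(C[...,2]>.048)&(C[...,2]<.064)&(hsv[...,2]>100)
def rng(s): return np.percentile(q[s],[3,50,97],axis=0).round(4).tolist(),s.sum()
for x0 in (-.07,-.045,.03,.055):
  for sg in (1,-1):
    s=k&(abs(q[...,0]-x0)<.012)&(sg*q[...,1]>.05)&(sg*q[...,1]<.11); r=q[s][:,1]; print(x0,sg,s.sum(),r.min().round(4),np.median(r).round(4),r.max().round(4))
for y0 in (-.05,-.02,.02,.05):
    s=k&(abs(q[...,1]-y0)<.012)&(q[...,0]>.04)&(q[...,0]<.12); r=q[s][:,0]; print("back",y0,s.sum(),r.min().round(4),np.median(r).round(4),r.max().round(4))
for z0,z1,x0 in ((.15,.2,0),):
    for y0 in (-.03,0,.03):
        s=(C[...,2]>.168)&(C[...,2]<.185)&(abs(q[...,1]-y0)<.01)&(abs(q[...,0])<.03); r=q[s]; print("handle",y0,len(r),r[:,0].min(),np.median(r[:,0]),r[:,0].max())
```

```text
-0.07 1 71 0.067 0.0789 0.0865
-0.07 -1 71 -0.083 -0.0757 -0.0634
-0.045 1 70 0.0663 0.0785 0.0862
-0.045 -1 77 -0.0831 -0.0751 -0.0636
0.03 1 80 0.0668 0.0782 0.0875
0.03 -1 73 -0.0824 -0.0745 -0.0629
0.055 1 82 0.0678 0.0781 0.0873
0.055 -1 71 -0.0824 -0.0745 -0.063
back -0.05 60 0.0692 0.0752 0.0821
back -0.02 56 0.0695 0.0749 0.0812
back 0.02 60 0.0689 0.0745 0.0816
back 0.05 55 0.069 0.0742 0.0811
handle -0.03 96 -0.011671955481647348 -0.00194928556641403 0.008648745506122046
handle 0 94 -0.012012370271629701 -0.0019003588640514096 0.008310159922952799
handle 0.03 92 -0.01226129520140644 -0.0027819278611564665 0.007244948769799899
```

{"op": "drive_tool", "data": {
  "plan": [
    [[0, 0, 0], [-0.05, 0, 0], 1],
    [[0, 0, -0.01], [-0.1, 0.01, 0], 1],
    [[0, 0, -0.01], [-0.15, 0.02, 0], 1],
    [[0, 0, -0.01], [-0.2, 0.02, 0], 1],
    [[0, 0, -0.01], [-0.2, 0.02, 0], 1],
    [[0, 0, -0.01], [-0.2, 0.02, 0], 1],
    [[0, 0, 0], [-0.2, 0.02, 0], 1],
    [[0, 0, 0], [-0.2, 0.02, 0], 1],
    [[0, 0, 0], [-0.2, 0.02, 0], 1],
    [[0, 0, 0], [-0.2, 0.02, 0], 1]
  ]
}}

```text
clock: 8.35
tcp_pos: [0.4608, 0.3096, 0.0136]
orientation: [-2.028, -2.399, -0.0]
ft_force: [0.1, 3.3, 1.9]
grip_width: 0.0197
finger_force: 30.0
```

{"op": "drive_tool", "data": {
  "plan": [
    [[0, 0, 0], [-0.2, 0.02, 0], 1],
    [[0, 0, 0], [-0.2, 0.02, 0], 1],
    [[0, 0, 0], [-0.2, 0.02, 0], 1],
    [[0, 0, 0], [-0.2, 0.02, 0], 1],
    [[0, 0, 0], [-0.2, 0.02, 0], 1],
    [[0, 0, 0], [-0.2, 0.02, 0], 1],
    [[0, 0, 0], [-0.15, 0.01, 0], 1],
    [[0, 0, 0], [-0.1, 0, 0], 1],
    [[0, 0, 0], [-0.05, 0, 0], 1],
    [[0, 0, 0], [0, 0, 0], 1]
  ]
}}

```text
clock: 9.35
tcp_pos: [0.4721, 0.266, 0.0136]
orientation: [2.028, 2.399, -0.001]
ft_force: [0.3, 1.4, 1.5]
grip_width: 0.0199
finger_force: 30.0
```

```bash
sed -i 's/^O=.*;a=/O=np.array([.517,-.0155]);a=/' d.py; python3 d.py pics/t4.png
```

```text
t 9.4 tcp [0.4721 0.266  0.0135] yaw_y 9.6 F [0.5 2.3 1.9] w 0.0196 30.0
dish [0.4891 0.1668] [139.76261902 139.28565979] [[0.40869998931884766, 0.2240000069141388], [0.4316999912261963, 0.08659999817609787], [0.569599986076355, 0.1096000000834465], [0.5465999841690063, 0.24699999392032623]] [np.float32(-170.5), np.float32(-80.5), np.float32(9.5), np.float32(99.5)]
egg [0.4889 0.1649] [286 243  19  25 375]
centre from tool [0.4887 0.1674] in carrier frame [-0.185  0.002] image ctr in carrier [-0.1844  0.0023]
```

{"op": "drive_tool", "data": {
  "plan": [
    [[0, 0, 0], [-0.05, 0, 0], 1],
    [[0, 0, 0], [-0.1, 0, 0], 1],
    [[0, 0, 0], [-0.15, 0, 0], 1],
    [[0, 0, 0], [-0.2, 0, 0], 1],
    [[0, 0, 0], [-0.2, 0, 0], 1],
    [[0, 0, 0], [-0.2, 0, 0], 1],
    [[0, 0, 0], [-0.2, 0, 0], 1],
    [[0, 0, 0], [-0.15, 0, 0], 1],
    [[0, 0, 0], [-0.1, 0, 0], 1],
    [[0, 0, 0], [-0.05, 0, 0], 1]
  ]
}}

```text
clock: 10.4
tcp_pos: [0.479, 0.2247, 0.0136]
orientation: [-2.028, -2.399, 0.0]
ft_force: [-0.2, 4.2, 3.1]
grip_width: 0.0194
finger_force: 30.0
```

{"op": "drive_tool", "data": {
  "plan": [
    [[0, 0, 0], [-0.05, 0, 0], 1],
    [[0, 0, 0], [-0.1, 0, 0], 1],
    [[0, 0, 0], [-0.15, 0, 0], 1],
    [[0, 0, 0], [-0.2, 0, 0], 1],
    [[0, 0, 0], [-0.2, 0, 0], 1],
    [[0, 0, 0], [-0.2, 0, 0], 1],
    [[0, 0, 0], [-0.2, 0, 0], 1],
    [[0, 0, 0], [-0.15, 0, 0], 1],
    [[0, 0, 0], [-0.1, 0, 0], 1],
    [[0, 0, 0], [-0.05, 0, 0], 1]
  ]
}}

```text
clock: 11.4
tcp_pos: [0.486, 0.1833, 0.0136]
orientation: [-2.028, -2.399, 0.0]
ft_force: [0.2, 4.3, 3.2]
grip_width: 0.0199
finger_force: 30.0
```

```bash
python3 d.py pics/t5.png; python3 -c "
import cv2
im=cv2.imread('pics/t5.png');cv2.imwrite('pics/c5.png',cv2.resize(im[170:320,270:460],None,fx=4,fy=4,interpolation=2))"
```

```text
t 11.45 tcp [0.486  0.1831 0.0136] yaw_y 9.57 F [0.3 1.6 2.6] w 0.0195 30.0
dish [0.5016 0.0835] [ 85.8888092  141.65415955] [[0.4302000105381012, 0.04149999842047691], [0.5719000101089478, 0.03970000147819519], [0.5728999972343445, 0.12549999356269836], [0.43130001425743103, 0.12729999423027039]] [np.float32(-90.7), np.float32(-0.7), np.float32(89.3), np.float32(179.3)]
egg [0.5028 0.082 ] [322 236  20  25 376]
centre from tool [0.5026 0.0845] in carrier frame [-0.101   0.0021] image ctr in carrier [-0.1002  0.001 ]
```

View pics/c5.png

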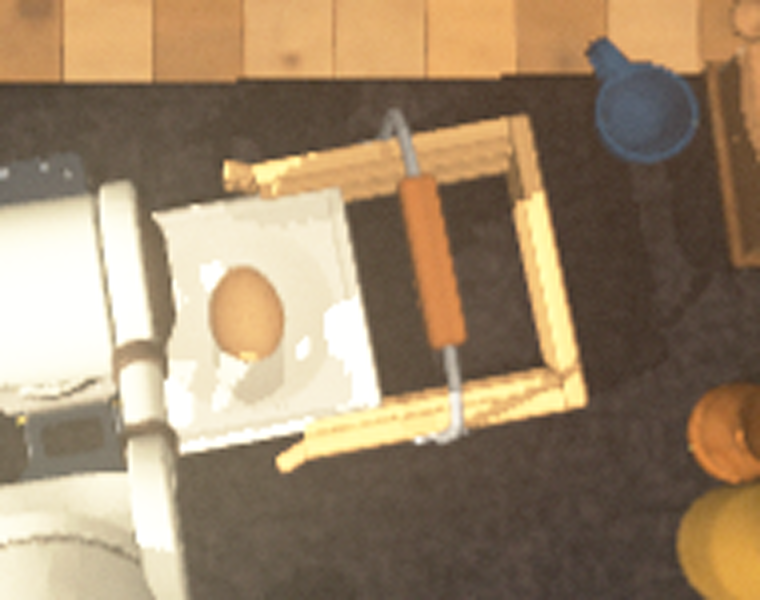

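The dish has entered both grooves, with its front edge at crop x≈340–380 and the egg centred at (247,310). I continue.

{"op": "drive_tool", "data": {
  "plan": [
    [[0, 0, 0], [-0.05, 0, 0], 1],
    [[0, 0, 0], [-0.1, 0, 0], 1],
    [[0, 0, 0], [-0.15, 0, 0], 1],
    [[0, 0, 0], [-0.2, 0, 0], 1],
    [[0, 0, 0], [-0.2, 0, 0], 1],
    [[0, 0, 0], [-0.2, 0, 0], 1],
    [[0, 0, 0], [-0.2, 0, 0], 1],
    [[0, 0, 0], [-0.15, 0, 0], 1],
    [[0, 0, 0], [-0.1, 0, 0], 1],
    [[0, 0, 0], [-0.05, 0, 0], 1]
  ]
}}

```text
clock: 12.45
tcp_pos: [0.4929, 0.1418, 0.0136]
orientation: [-2.028, -2.399, 0.0]
ft_force: [-1.4, 4.6, 2.7]
grip_width: 0.0196
finger_force: 30.0
```

{"op": "drive_tool", "data": {
  "plan": [
    [[0, 0, 0], [-0.05, 0, 0], 1],
    [[0, 0, 0], [-0.1, 0, 0], 1],
    [[0, 0, 0], [-0.15, 0, 0], 1],
    [[0, 0, 0], [-0.2, 0, 0], 1],
    [[0, 0, 0], [-0.2, 0, 0], 1],
    [[0, 0, 0], [-0.2, 0, 0], 1],
    [[0, 0, 0], [-0.2, 0, 0], 1],
    [[0, 0, 0], [-0.15, 0, 0], 1],
    [[0, 0, 0], [-0.1, 0, 0], 1],
    [[0, 0, 0], [-0.05, 0, 0], 1]
  ]
}}

```text
clock: 13.45
tcp_pos: [0.4999, 0.1004, 0.0136]
orientation: [-2.028, -2.399, 0.0]
ft_force: [-0.2, 3.5, 3.5]
grip_width: 0.02
finger_force: 30.0
```

```bash
cat > c.py <<'E'
from h import *
import sys
O=np.array([.517,-.0155]);a=np.radians(-80.6);X=np.array([np.cos(a),np.sin(a)]);Y=np.array([-X[1],X[0]])
im,d=arm.capture("top");cv2.imwrite(sys.argv[1],im);C=cloud("top",d);hsv=cv2.cvtColor(im,cv2.COLOR_BGR2HSV);q=(C[...,:2]-O)@np.c_[X,Y]
s=arm.observe();M=R.from_rotvec(s["orientation"]).as_matrix();yaw=np.arctan2(M[1,1],M[0,1])
G=s["tcp_pos"][:2]+.1*np.array([np.sin(yaw),-np.cos(yaw)])
print("t",round(s["clock"],2),"yaw",np.degrees(yaw).round(2),"F carrier",(s["ft_force"][:2]@np.c_[X,Y]).round(1),s["ft_force"][2].round(1),"centre from tool",((G-O)@np.c_[X,Y]).round(4))
k=(C[...,2]>.048)&(C[...,2]<.064)&(hsv[...,2]>100)
for y0 in (-.05,-.02,.02,.05):
    r=q[k&(abs(q[...,1]-y0)<.012)&(q[...,0]>.03)&(q[...,0]<.13)][:,0]; print("back",y0,len(r),r.min().round(4),np.median(r).round(4),r.max().round(4))
for y0 in (-.03,0,.03):
    r=q[(C[...,2]>.168)&(C[...,2]<.185)&(abs(q[...,1]-y0)<.01)&(abs(q[...,0])<.035)]; print("handle",y0,len(r),np.median(r[:,0]).round(4) if len(r) else None)
# white front edge of dish
w=(C[...,2]>.026)&(C[...,2]<.04)&(hsv[...,1]<70)&(hsv[...,2]>90)
for y0 in (-.04,.04):
    r=q[w&(abs(q[...,1]-y0)<.012)&(abs(q[...,0])<.12)][:,0]; print("dish front",y0,len(r),r.max().round(4) if len(r) else None)
e=(hsv[...,1]>60)&(hsv[...,2]>80)&(C[...,2]>.04)&(C[...,2]<.075)&(abs(q[...,0]-((G-O)@X))<.04)&(abs(q[...,1])<.045)
r=q[e]; print("egg",len(r),(r.min(0)+r.max(0))/2 if len(r) else None)
E
python3 c.py pics/t6.png
```

```text
t 13.5 yaw 9.58 F carrier [-3.   0.6] 2.6 centre from tool [-0.017   0.0024]
back -0.05 59 0.0689 0.0747 0.0817
back -0.02 58 0.0693 0.0747 0.0815
back 0.02 59 0.0688 0.0745 0.0816
back 0.05 59 0.0686 0.0744 0.1291
handle -0.03 96 -0.0022
handle 0 95 -0.002
handle 0.03 92 -0.0023
dish front -0.04 417 0.0529
dish front 0.04 211 0.0527
egg 297 [-0.01902292  0.00271555]
```

{"op": "drive_tool", "data": {
  "plan": [
    [[0, 0, 0], [-0.04, 0, 0], 1],
    [[0, 0, 0], [-0.06, 0, 0], 1],
    [[0, 0, 0], [-0.08, 0, 0], 1],
    [[0, 0, 0], [-0.08, 0, 0], 1],
    [[0, 0, 0], [-0.08, 0, 0], 1],
    [[0, 0, 0], [-0.07, 0, 0], 1],
    [[0, 0, 0], [-0.07, 0, 0], 1],
    [[0, 0, 0], [-0.05, 0, 0], 1],
    [[0, 0, 0], [-0.04, 0, 0], 1],
    [[0, 0, 0], [-0.03, 0, 0], 1]
  ]
}}

```text
clock: 14.5
tcp_pos: [0.5026, 0.0836, 0.0136]
orientation: [-2.027, -2.398, -0.001]
ft_force: [-1.6, 7.5, 4.9]
grip_width: 0.0195
finger_force: 30.0
```

```bash
python3 c.py pics/t7.png
```

```text
t 14.55 yaw 9.57 F carrier [-6.8  0.5] 4.4 centre from tool [-0.0001  0.0023]
back -0.05 58 0.0694 0.0755 0.0824
back -0.02 58 0.0695 0.0752 0.0812
back 0.02 59 0.0692 0.0755 0.0821
back 0.05 59 0.0693 0.0749 0.0817
handle -0.03 96 -0.0017
handle 0 97 -0.0022
handle 0.03 95 -0.0022
dish front -0.04 424 0.0701
dish front 0.04 196 0.0688
egg 99 [-0.00872585  0.00327712]
```

Force along the slide rose from 3 to 7 N, so the dish is touching the back board. I push 3 mm more to seat it.

{"op": "drive_tool", "data": {
  "plan": [
    [[0, 0, 0], [-0.02, 0, 0], 1],
    [[0, 0, 0], [-0.03, 0, 0], 1],
    [[0, 0, 0], [-0.03, 0, 0], 1],
    [[0, 0, 0], [-0.02, 0, 0], 1],
    [[0, 0, 0], [0, 0, 0], 1],
    [[0, 0, 0], [0, 0, 0], 1],
    [[0, 0, 0], [0, 0, 0], 1],
    [[0, 0, 0], [0, 0, 0], 1],
    [[0, 0, 0], [0, 0, 0], 1],
    [[0, 0, 0], [0, 0, 0], 1]
  ]
}}

```text
clock: 15.55
tcp_pos: [0.5032, 0.0807, 0.0136]
orientation: [-2.028, -2.398, -0.001]
ft_force: [-1.2, 7.9, 4.6]
grip_width: 0.0194
finger_force: 30.0
```

```bash
python3 c.py pics/t8.png
```

```text
t 15.6 yaw 9.58 F carrier [-7.6 -0.1] 4.2 centre from tool [0.0028 0.0024]
back -0.05 59 0.0727 0.078 0.0854
back -0.02 61 0.0726 0.0781 0.0848
back 0.02 58 0.0722 0.0785 0.0853
back 0.05 61 0.072 0.078 0.1297
handle -0.03 94 0.0017
handle 0 95 0.0009
handle 0.03 91 0.0007
dish front -0.04 416 0.0727
dish front 0.04 194 0.0722
egg 94 [-0.00563725  0.00401059]
```

The carrier followed by 3 mm together with the dish, so it is home. I release the ear gently and rise.

{"op": "drive_tool", "data": {
  "plan": [
    [[0, 0, 0], [0, 0, 0], 0.6],
    [[0, 0, 0], [0, 0, 0], 0.54],
    [[0, 0, 0], [0, 0, 0], 0.5],
    [[0, 0, 0], [0, 0, 0], 0.4],
    [[0, 0, 0], [0, 0, 0], 0.2],
    [[0, 0, 0], [0, 0, 0], 0.1],
    [[0, 0, 0], [0, 0, -0.1], 0],
    [[0, 0, 0], [0, 0, -0.3], 0],
    [[0, 0, 0], [0, 0, -0.6], 0],
    [[0, 0, 0], [0, 0, -0.9], 0]
  ]
}}

```text
clock: 16.6
tcp_pos: [0.5023, 0.0801, 0.0706]
orientation: [-2.027, -2.398, 0.003]
ft_force: [0.5, -0.3, 0.8]
grip_width: 0.0458
finger_force: 0.0
```

{"op": "drive_tool", "data": {
  "plan": [
    [[0, 0, 0], [0, 0, -1], -0.5],
    [[0, 0, 0], [0, 0, -1], -0.5],
    [[0, 0, 0], [0, 0, -1], -0.5],
    [[0, 0, 0], [0, 0, -1], -0.5],
    [[0, 0, 0], [0, 0, -1], -0.5],
    [[0, 0, 0], [0, 0, -1], -0.5],
    [[0, 0, -1], [0, 0, -0.5], -0.5],
    [[0, 0, -1], [0, 0, -0.2], -0.5],
    [[0, 0, -1], [0, 0, 0], -0.5],
    [[0, 0, -1], [0, 0, 0], -0.5]
  ]
}}

```text
clock: 17.6
tcp_pos: [0.5035, 0.08, 0.2729]
orientation: [1.279, 2.868, 0.001]
ft_force: [-0.4, 0.6, -0.3]
grip_width: 0.0688
finger_force: 0.0
```

{"op": "drive_tool", "data": {
  "plan": [
    [[0, 0, -1], [0, 0, 0], -0.5],
    [[0, 0, -1], [0, 0, 0], -0.5],
    [[0, 0, -1], [0, 0, 0], -0.5],
    [[0, 0, -1], [0, 0, 0], -0.5],
    [[0, 0, -1], [0, 0, 0], -0.5],
    [[0, 0, -1], [0, 0, 0], -0.5],
    [[0, 0, -0.9], [0, 0, 0], -0.5],
    [[0, 0, 0], [0, 0, 0], -0.5],
    [[0, 0, 0], [0, 0, 0], -0.5],
    [[0, 0, 0], [0, 0, 0], -0.5]
  ]
}}

```text
clock: 18.6
tcp_pos: [0.5034, 0.0801, 0.2719]
orientation: [-0.183, 3.136, -0.0]
ft_force: [-0.0, 0.7, 0.7]
grip_width: 0.0691
finger_force: 0.0
```

```bash
python3 c.py pics/t9.png
python3 - <<'E'
from h import *
a=np.radians(-80.4);X=np.array([np.cos(a),np.sin(a)]);Y=np.array([-X[1],X[0]])
g=np.array([.517,-.0155])+.0015*X+.002*Y;print(g);need(np.r_[g,.25],99.6)
im=cv2.imread("pics/t9.png");cv2.imwrite('pics/c9.png',cv2.resize(im[150:330,270:500],None,fx=3,fy=3,interpolation=2))
E
```

```text
t 18.65 yaw 96.69 F carrier [-0.2 -0.4] 0.3 centre from tool [-0.0917  0.1021]
back -0.05 60 0.0723 0.0784 0.0853
back -0.02 60 0.0729 0.0786 0.085
back 0.02 59 0.0721 0.0784 0.0852
back 0.05 57 0.0725 0.0774 0.0841
handle -0.03 76 0.0034
handle 0 0 None
handle 0.03 0 None
dish front -0.04 407 0.0719
dish front 0.04 106 0.0716
egg 1 [-0.08037786  0.00182684]
[ 0.51922215 -0.01664546]
t 18.65 tcp [0.5034 0.08   0.2718] yaw_y 96.69 tilt 0.01 F [-0.4  0.2  0.3] w 0.0692 0.0
 turn units [-0.     0.001 -0.363]  shift units now-axes [-0.149 -3.262  0.727]  final-axes [ 0.017 -3.265  0.727]
```

View pics/c9.png

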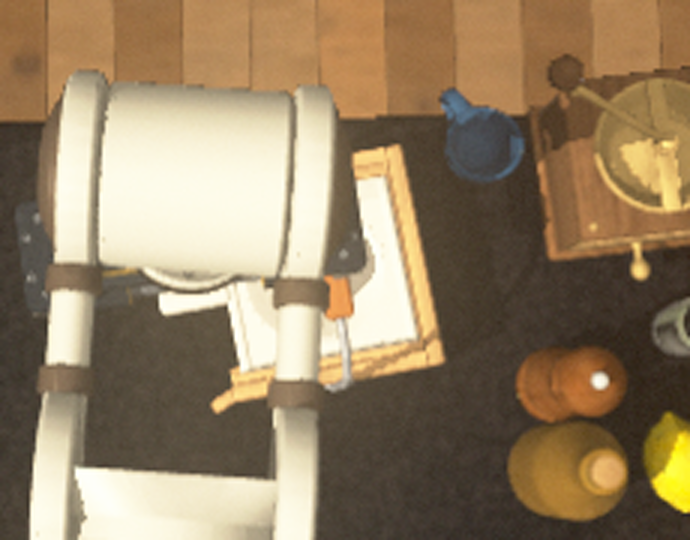

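The dish is home, with its front edge against the back board at crop (400,260). Next I move over the handle.

{"op": "drive_tool", "data": {
  "plan": [
    [[0, 0, -0.36], [0, 0, 0], -0.5],
    [[0, 0, 0], [0, -0.3, 0], -0.5],
    [[0, 0, 0], [0, -0.5, 0], -0.5],
    [[0, 0, 0], [0, -0.6, 0], -0.5],
    [[0, 0, 0], [0, -0.6, 0], -0.5],
    [[0, 0, 0], [0, -0.6, 0], -0.5],
    [[0, 0, 0], [0, -0.4, 0], -0.5],
    [[0, 0, 0], [0, -0.2, 0], -0.5],
    [[0, 0, 0], [0, 0, 0.3], -0.5],
    [[0, 0, 0], [0, 0, 0.4], -0.5]
  ]
}}

```text
clock: 19.65
tcp_pos: [0.5198, -0.0145, 0.2502]
orientation: [-0.264, 3.129, -0.0]
ft_force: [-0.5, 0.3, 0.4]
grip_width: 0.0691
finger_force: 0.0
```

Run:
```python
from h import *
need(np.array([.5192,-.0166,.146]),99.6)
im,d=arm.capture('scene');cv2.imwrite('pics/s2.png',cv2.resize(im[140:330,240:440],None,fx=3,fy=3,interpolation=2))
```

```text
t 19.65 tcp [ 0.5198 -0.0145  0.2502] yaw_y 99.66 tilt 0.06 F [-0.5  0.3  0.4] w 0.0691 0.0
 turn units [-0.001  0.007  0.007]  shift units now-axes [ 0.034 -0.067  3.475]  final-axes [ 0.031 -0.067  3.475]
```

View pics/s2.png

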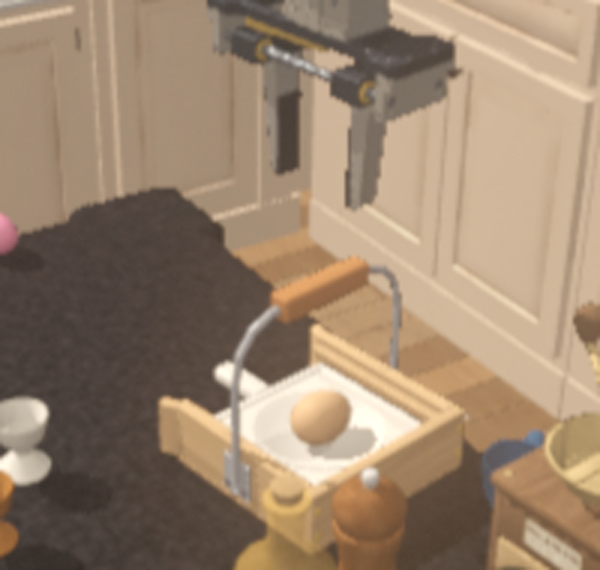

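The gripper is over the handle (crop (320,288)), the egg is mid-dish (320,417), and the dish is in its grooves. I descend and close slowly.

{"op": "drive_tool", "data": {
  "plan": [
    [[0, 0, 0], [0.03, -0.07, 0.2], -0.5],
    [[0, 0, 0], [0, 0, 0.4], -0.5],
    [[0, 0, 0], [0, 0, 0.5], -0.5],
    [[0, 0, 0], [0, 0, 0.5], -0.5],
    [[0, 0, 0], [0, 0, 0.5], -0.5],
    [[0, 0, 0], [0, 0, 0.5], -0.5],
    [[0, 0, 0], [0, 0, 0.4], -0.5],
    [[0, 0, 0], [0, 0, 0.3], -0.3],
    [[0, 0, 0], [0, 0, 0.17], 0],
    [[0, 0, 0], [0, 0, 0], 0.2]
  ]
}}

```text
clock: 20.7
tcp_pos: [0.5186, -0.0167, 0.1458]
orientation: [0.265, -3.129, -0.001]
ft_force: [-0.6, 0.6, -0.7]
grip_width: 0.0471
finger_force: 0.0
```

{"op": "drive_tool", "data": {
  "plan": [
    [[0, 0, 0], [0, 0, 0], 0.36],
    [[0, 0, 0], [0, 0, 0], 0.42],
    [[0, 0, 0], [0, 0, 0], 0.46],
    [[0, 0, 0], [0, 0, 0], 0.48],
    [[0, 0, 0], [0, 0, 0], 0.5],
    [[0, 0, 0], [0, 0, 0], 0.52],
    [[0, 0, 0], [0, 0, 0], 0.54],
    [[0, 0, 0], [0, 0, 0], 0.56],
    [[0, 0, 0], [0, 0, 0], 0.58],
    [[0, 0, 0], [0, 0, 0], 0.64]
  ]
}}

```text
clock: 21.7
tcp_pos: [0.5192, -0.0175, 0.1467]
orientation: [-0.264, 3.13, -0.002]
ft_force: [-0.8, -4.7, 0.7]
grip_width: 0.0193
finger_force: 30.0
```

{"op": "drive_tool", "data": {
  "plan": [
    [[0, 0, 0], [0, 0, 0], 0.8],
    [[0, 0, 0], [0, 0, 0], 1],
    [[0, 0, 0], [0, 0, 0], 1],
    [[0, 0, 0], [0, 0, 0], 1],
    [[0, 0, 0], [0, 0, 0], 1],
    [[0, 0, 0], [0, 0, 0], 1],
    [[0, 0, 0], [0, 0, 0], 1],
    [[0, 0, 0], [0, 0, 0], 1],
    [[0, 0, 0], [0, 0, 0], 1],
    [[0, 0, 0], [0, 0, 0], 1]
  ]
}}

```text
clock: 22.7
tcp_pos: [0.5192, -0.0174, 0.1468]
orientation: [-0.265, 3.13, -0.002]
ft_force: [-0.7, -5.2, 1.9]
grip_width: 0.0198
finger_force: 30.0
```

Run:
```python
from h import *
need(np.array([.5192,-.0166,.246]),0)
```

```text
t 22.7 tcp [ 0.5192 -0.0174  0.1468] yaw_y 99.66 tilt 0.07 F [-0.7 -5.2  1.9] w 0.0198 30.0
 turn units [-8.0000e-03 -5.0000e-03 -1.0042e+01]  shift units now-axes [-0.006  0.021 -3.307]  final-axes [-2.500e-02 -1.000e-03 -3.307e+00]
```

{"op": "drive_tool", "data": {
  "plan": [
    [[0, 0, 0], [0, -0.01, -0.02], 1],
    [[0, 0, 0], [0, -0.01, -0.03], 1],
    [[0, 0, 0], [0, 0, -0.04], 1],
    [[0, 0, 0], [0, 0, -0.05], 1],
    [[0, 0, 0], [0, 0, -0.06], 1],
    [[0, 0, 0], [0, 0, -0.08], 1],
    [[0, 0, 0], [0, 0, -0.1], 1],
    [[0, 0, 0], [0, 0, -0.12], 1],
    [[0, 0, 0], [0, 0, -0.14], 1],
    [[0, 0, 0], [0, 0, -0.16], 1]
  ]
}}

```text
clock: 23.7
tcp_pos: [0.519, -0.0174, 0.1708]
orientation: [0.265, -3.13, -0.0]
ft_force: [0.2, 0.9, -8.2]
grip_width: 0.02
finger_force: 30.0
```

{"op": "drive_tool", "data": {
  "plan": [
    [[0, 0, 0], [0, 0, -0.16], 1],
    [[0, 0, 0], [0, 0, -0.16], 1],
    [[0, 0, 0], [0, 0, -0.16], 1],
    [[0, 0, 0], [0, 0, -0.16], 1],
    [[0, 0, 0], [0, 0, -0.16], 1],
    [[0, 0, 0], [0, 0, -0.16], 1],
    [[0, 0, 0], [0, 0, -0.16], 1],
    [[0, 0, 0], [0, 0, -0.16], 1],
    [[0, 0, 0], [0, 0, -0.16], 1],
    [[0, 0, 0], [0, 0, -0.16], 1]
  ]
}}

```text
clock: 24.7
tcp_pos: [0.5191, -0.0174, 0.2189]
orientation: [0.265, -3.13, -0.0]
ft_force: [0.3, -0.4, -8.2]
grip_width: 0.0198
finger_force: 30.0
```

{"op": "drive_tool", "data": {
  "plan": [
    [[0, 0, 0], [0, 0, -0.16], 1],
    [[0, 0, 0], [0, 0, -0.14], 1],
    [[0, 0, 0], [0, 0, -0.12], 1],
    [[0, 0, 0], [0, 0, -0.1], 1],
    [[0, 0, 0], [0, 0, -0.08], 1],
    [[0, 0, 0], [0, 0, -0.06], 1],
    [[0, 0, 0], [0, 0, -0.04], 1],
    [[0, 0, 0], [0, 0, -0.03], 1],
    [[0, 0, 0], [0, 0, -0.02], 1],
    [[0, 0, 0], [0, 0, 0], 1]
  ]
}}

```text
clock: 25.7
tcp_pos: [0.5191, -0.0174, 0.241]
orientation: [0.265, -3.13, 0.0]
ft_force: [-0.8, -0.3, -7.8]
grip_width: 0.0198
finger_force: 30.0
```

Run:
```python
from h import *
need(np.array([.5192,-.0166,.246]),0)
im,d=arm.capture('scene');cv2.imwrite('pics/s3.png',cv2.resize(im[100:300,240:440],None,fx=3,fy=3,interpolation=2))
```

```text
t 25.7 tcp [ 0.5191 -0.0174  0.241 ] yaw_y 99.67 tilt 0.0 F [-0.8 -0.3 -7.8] w 0.0198 30.0
 turn units [ -0.     -0.    -10.041]  shift units now-axes [-0.007  0.026 -0.167]  final-axes [-0.027 -0.003 -0.167]
```

View pics/s3.png

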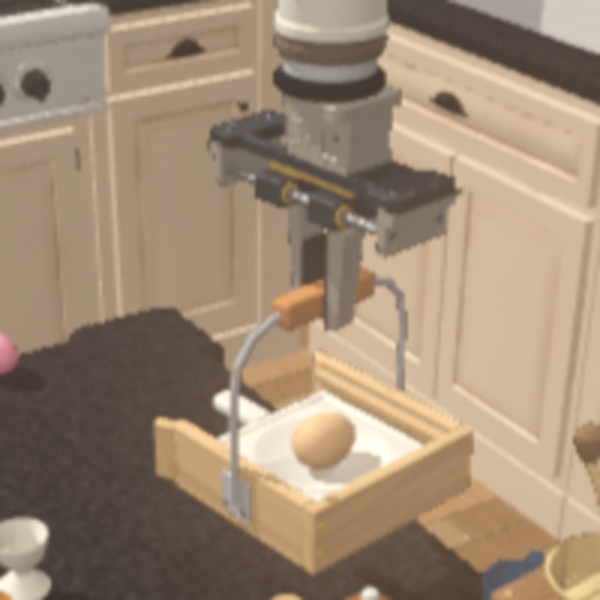

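Lifted level about 94 mm, with the egg centred at (322,440). Now I make the slow quarter turn (world clockwise), which swings the ear from the left to far.

{"op": "drive_tool", "data": {
  "plan": [
    [[0, 0, 0.03], [0, 0, 0], 1],
    [[0, 0, 0.06], [0, 0, 0], 1],
    [[0, 0, 0.1], [0, 0, 0], 1],
    [[0, 0, 0.14], [0, 0, 0], 1],
    [[0, 0, 0.18], [0, 0, 0], 1],
    [[0, 0, 0.22], [0, 0, 0], 1],
    [[0, 0, 0.25], [0, 0, 0], 1],
    [[0, 0, 0.25], [0, 0, 0], 1],
    [[0, 0, 0.25], [0, 0, 0], 1],
    [[0, 0, 0.25], [0, 0, 0], 1]
  ]
}}

```text
clock: 26.75
tcp_pos: [0.5191, -0.0174, 0.241]
orientation: [-0.118, -3.139, -0.0]
ft_force: [-0.8, 0.8, -7.8]
grip_width: 0.0199
finger_force: 30.0
```

{"op": "drive_tool", "data": {
  "plan": [
    [[0, 0, 0.25], [0, 0, 0], 1],
    [[0, 0, 0.25], [0, 0, 0], 1],
    [[0, 0, 0.25], [0, 0, 0], 1],
    [[0, 0, 0.25], [0, 0, 0], 1],
    [[0, 0, 0.25], [0, 0, 0], 1],
    [[0, 0, 0.25], [0, 0, 0], 1],
    [[0, 0, 0.25], [0, 0, 0], 1],
    [[0, 0, 0.25], [0, 0, 0], 1],
    [[0, 0, 0.25], [0, 0, 0], 1],
    [[0, 0, 0.25], [0, 0, 0], 1]
  ]
}}

```text
clock: 27.75
tcp_pos: [0.5191, -0.0174, 0.241]
orientation: [0.662, 3.071, 0.0]
ft_force: [-0.5, -0.6, -8.9]
grip_width: 0.0198
finger_force: 30.0
```

{"op": "drive_tool", "data": {
  "plan": [
    [[0, 0, 0.25], [0, 0, 0], 1],
    [[0, 0, 0.25], [0, 0, 0], 1],
    [[0, 0, 0.25], [0, 0, 0], 1],
    [[0, 0, 0.25], [0, 0, 0], 1],
    [[0, 0, 0.25], [0, 0, 0], 1],
    [[0, 0, 0.25], [0, 0, 0], 1],
    [[0, 0, 0.25], [0, 0, 0], 1],
    [[0, 0, 0.25], [0, 0, 0], 1],
    [[0, 0, 0.25], [0, 0, 0], 1],
    [[0, 0, 0.25], [0, 0, 0], 1]
  ]
}}

```text
clock: 28.75
tcp_pos: [0.5191, -0.0174, 0.241]
orientation: [1.185, 2.909, 0.0]
ft_force: [0.0, -0.2, -9.2]
grip_width: 0.0196
finger_force: 30.0
```

{"op": "drive_tool", "data": {
  "plan": [
    [[0, 0, 0.25], [0, 0, 0], 1],
    [[0, 0, 0.25], [0, 0, 0], 1],
    [[0, 0, 0.25], [0, 0, 0], 1],
    [[0, 0, 0.25], [0, 0, 0], 1],
    [[0, 0, 0.25], [0, 0, 0], 1],
    [[0, 0, 0.25], [0, 0, 0], 1],
    [[0, 0, 0.25], [0, 0, 0], 1],
    [[0, 0, 0.25], [0, 0, 0], 1],
    [[0, 0, 0.25], [0, 0, 0], 1],
    [[0, 0, 0.25], [0, 0, 0], 1]
  ]
}}

```text
clock: 29.75
tcp_pos: [0.5192, -0.0174, 0.241]
orientation: [1.672, 2.659, -0.0]
ft_force: [-0.0, -0.5, -8.5]
grip_width: 0.0199
finger_force: 30.0
```

{"op": "drive_tool", "data": {
  "plan": [
    [[0, 0, 0.25], [0, 0, 0], 1],
    [[0, 0, 0.25], [0, 0, 0], 1],
    [[0, 0, 0.25], [0, 0, 0], 1],
    [[0, 0, 0.25], [0, 0, 0], 1],
    [[0, 0, 0.25], [0, 0, 0], 1],
    [[0, 0, 0.25], [0, 0, 0], 1],
    [[0, 0, 0.25], [0, 0, 0], 1],
    [[0, 0, 0.25], [0, 0, 0], 1],
    [[0, 0, 0.25], [0, 0, 0], 1],
    [[0, 0, 0.25], [0, 0, 0], 1]
  ]
}}

```text
clock: 30.75
tcp_pos: [0.5192, -0.0174, 0.2411]
orientation: [2.108, 2.329, 0.0]
ft_force: [-0.5, 0.2, -7.4]
grip_width: 0.0196
finger_force: 30.0
```

{"op": "drive_tool", "data": {
  "plan": [
    [[0, 0, 0.22], [0, 0, 0], 1],
    [[0, 0, 0.18], [0, 0, 0], 1],
    [[0, 0, 0.14], [0, 0, 0], 1],
    [[0, 0, 0.1], [0, 0, 0], 1],
    [[0, 0, 0.06], [0, 0, 0], 1],
    [[0, 0, 0.03], [0, 0, 0], 1],
    [[0, 0, 0], [0, 0, 0], 1],
    [[0, 0, 0], [0, 0, 0], 1],
    [[0, 0, 0], [0, 0, 0], 1],
    [[0, 0, 0], [0, 0, 0], 1]
  ]
}}

```text
clock: 31.75
tcp_pos: [0.5191, -0.0174, 0.241]
orientation: [-2.222, -2.221, 0.0]
ft_force: [0.5, 0.4, -8.8]
grip_width: 0.02
finger_force: 30.0
```

Run:
```python
from h import *
need(np.array([.5192,-.0166,.246]),0)
im,d=arm.capture('scene');t,_=arm.capture('top')
cv2.imwrite('pics/s4.png',np.hstack([cv2.resize(im[100:300,240:440],(400,400),interpolation=2),cv2.resize(t[150:350,290:490],(400,400),interpolation=2)]))
```

```text
t 31.75 tcp [ 0.5191 -0.0174  0.241 ] yaw_y -0.01 tilt 0.0 F [ 0.5  0.4 -8.8] w 0.02 30.0
 turn units [-0.     0.    -0.002]  shift units now-axes [ 0.027  0.004 -0.167]  final-axes [ 0.027  0.004 -0.167]
```

View pics/s4.png

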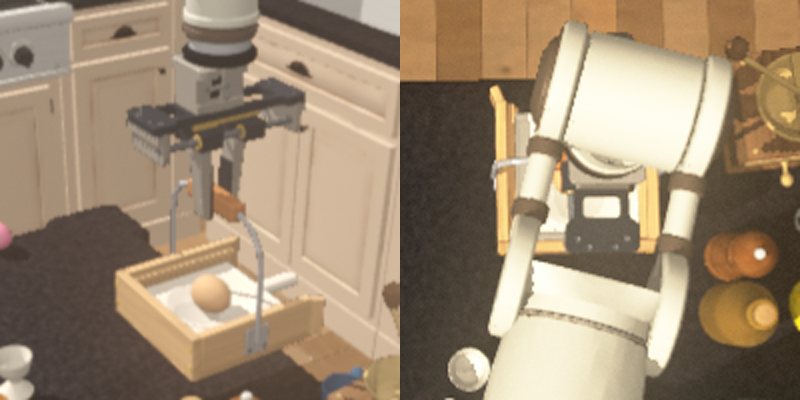

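The carrier hangs level. Its open end and the ear point to the far side (left crop, ear at (280,280)) and the back board faces the robot. I let it settle and check the egg.

{"op": "drive_tool", "data": {
  "plan": [
    [[0, 0, 0], [0, 0, 0], 1],
    [[0, 0, 0], [0, 0, 0], 1],
    [[0, 0, 0], [0, 0, 0], 1],
    [[0, 0, 0], [0, 0, 0], 1],
    [[0, 0, 0], [0, 0, 0], 1],
    [[0, 0, 0], [0, 0, 0], 1],
    [[0, 0, 0], [0, 0, 0], 1],
    [[0, 0, 0], [0, 0, 0], 1],
    [[0, 0, 0], [0, 0, 0], 1],
    [[0, 0, 0], [0, 0, 0], 1]
  ]
}}

```text
clock: 32.85
tcp_pos: [0.5191, -0.0174, 0.241]
orientation: [-2.222, -2.221, 0.0]
ft_force: [-0.6, -0.9, -8.4]
grip_width: 0.0197
finger_force: 30.0
```

Run:
```python
from h import *
for i in range(2):
    im,d=arm.capture('scene');hsv=cv2.cvtColor(im,cv2.COLOR_BGR2HSV)
    # egg seed pixel: crop (210,293)/2 + (240,100)
    m=((hsv[...,1]>75)&(hsv[...,0]<18)).astype(np.uint8);k=np.zeros_like(m);k[232:260,330:360]=1;m=cv2.morphologyEx(m*k,cv2.MORPH_OPEN,np.ones((5,5)))
    n,l,st,ce=cv2.connectedComponentsWithStats(m);j=1+np.argmax(st[1:,4])
    u0,v0,w,h,_=st[j];print(st[j],onplane("scene",[(u0+w/2-.5,v0+h/2-.5)],.141)[0].round(4))
    C=cloud("scene",d)
    P=C[l==j];print("top of egg z",P[:,2].max().round(3))
```

```text
[336 239  19  17 251] [ 0.5106 -0.0259  0.141 ]
top of egg z 0.731
[336 239  19  17 251] [ 0.5106 -0.0259  0.141 ]
top of egg z 0.16
```

Run:
```python
from h import *
im,d=arm.capture('scene');C=cloud("scene",d);hsv=cv2.cvtColor(im,cv2.COLOR_BGR2HSV)
r=(C[...,0]>.42)&(C[...,0]<.66)&(abs(C[...,1]+.017)<.1)
w=r&(C[...,2]>.105)&(C[...,2]<.135)&(hsv[...,1]<60)&(hsv[...,2]>100)
P=C[w];print("white",len(P),np.percentile(P,[.5,50,99.5],axis=0).round(3).tolist())
e=r&(C[...,2]>.130)&(C[...,2]<.17)&(hsv[...,1]>75)&(hsv[...,0]<18);k=np.zeros_like(e);k[232:262,330:360]=1
P=C[e&k];print("egg pts",len(P),P.min(0).round(3),P.max(0).round(3));t=P[P[:,2]>np.percentile(P[:,2],85)];print("egg crown",t.mean(0).round(4))
b=r&(C[...,2]>.14)&(C[...,2]<.16)&~k;P=C[b];print("board tops",np.percentile(P,[1,50,99],axis=0).round(3).tolist())
# board-top corners and planarity: z at four corners
for x in (.445,.58):
  for y in (-.097,.062):
    s=b&(abs(C[...,0]-x)<.02)&(abs(C[...,1]-y)<.02);print(x,y,s.sum(),np.median(C[s][:,2]) if s.sum() else None)
```

```text
white 1120 [[0.468, -0.11, 0.108], [0.527, -0.019, 0.125], [0.635, 0.047, 0.134]]
egg pts 288 [ 0.442 -0.102  0.13 ] [0.545 0.05  0.16 ]
egg crown [ 0.5142 -0.0245  0.1573]
board tops [[0.435, -0.108, 0.14], [0.494, -0.023, 0.148], [0.608, 0.067, 0.155]]
0.445 -0.097 128 0.1488377747031342
0.445 0.062 86 0.14931008345077273
0.58 -0.097 97 0.14871525198313218
0.58 0.062 99 0.14610825141702144
```

```bash
python3 -c "
from plant import arm
print(arm.finish_job())"
```

```text
the job is handed in; nothing more can be done
None
```

I handed the job in at about 33 s of the 64 s allowed: the dish is home in the carrier, which is held still and level by its handle about 94 mm up with the ear pointing to the far side. The egg measured within about 12 mm of the dish's centre (limit 18 mm). No verdict came back from the hand-in.

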